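# Find the flap that rocks on the waste-vial station and push it open

### The arm

A 6-joint arm with a two-finger parallel gripper is mounted at the origin on a cart in front of the work surface, level with it; the furniture and walls round the work are solid. World frame = base frame: x ahead of the robot, y to its left, z up, the work surface at z = 0. Lengths are in mm, angles in rad, forces in N, time in s.
With the tool pointing down it reaches from about 300 to 775 mm from the base axis. Payload 14.6 kg.
Tool frame: the origin (TCP) lies at the very end of the fingers, on their centre line; the grasp point (between the pads) lies manip.grip_depth behind it (manip.grip_depth is the distance from the TCP to the grasp point, in mm); x points along the fingers, z is the direction in which the jaws open and shut, and the axes are right-handed (so a half turn about x gives the same grasp; the last joint's range is limited). The gripper opens to 94 mm and grips with 3 to 60 N. Pads are 16 mm wide; open, the fingers measure 119 mm over their backs; the gripper's body (75 mm by 177 mm) begins 78 mm behind the grasp point.
Start: joints at [-1.291, 0.3, 1.521, -0, 1.321, -0.067], TCP at [186.932, -517.248, 179.346] pointing down, gripper open.
Joint ranges: [-3.03, 3.03], [-0.79, 2.21], [0.23, 2.52], [-1.04, 4.18], [0, 3.07], [-2.55, 2.55]. Speed limits (rad/s): [2.22, 2.22, 2.57, 3.14, 3.14, 3.14].

### API

Orientations are given as [roll, pitch, yaw] about the fixed x, y, z axes, in that order (R = Rz(yaw) Ry(pitch) Rx(roll)).
In Python, from cell import manip gives the robot as it stands.
- The arm moves only by the tool step_arm, never from a script. Its argument "commands" is one flat list of numbers, 7 for each row, row after row: the shift along the tool's x, y, z in m, then the turn, a rotation vector about the tool's x, y, z in degrees, then the finger opening in m, from 0 to 0.094. A call has 1 to 5 rows; each row shifts and turns the commanded pose from where the row before left it, along the tool's axes as they then stand; what a row does not reach is not made up. A row lasts 1/8 s, in which the tool goes at most 62.5 mm and 10.7 degrees, less where a joint would pass 70% of its speed; a pose out of reach is approached as far as the arm can. A call with a gripper value outside its range is refused whole. The fingers move at their own pace and stop on an object; "squeeze" is the grip in N (left out, the last holds). Time passes only in rows, so rows that do not move let the fingers close. It gives the time, the measured TCP pose, the force and the opening at its end, in the units of the state.
- manip.read_state(): the state, without advancing time (a new reading comes with each control period).
- manip.camera(name): name is "scene" or "side" or "wrist"; returns the picture (400x640x3 uint8, red, green, blue); there is no depth.
- manip.camera_model(name): a dict with "intrinsics" (3x3 intrinsics, pixels), "origin" and "orientation" of the camera in the world; the wrist camera has in their place "tool_from_camera" (4x4, takes a point from camera to tool coordinates, whose origin is the TCP and whose axes are the tool frame's). Camera axes: x right, y up, looking along -z (the intrinsics and any distortion apply to the point x, -y, -z); pixel columns grow to the right and rows downward; lengths in mm; the calibration is good to about 2 mm. A picture is of the moment at which its call begins: read the wrist's pose just before it. camera_model takes no time and is no camera call.
- manip.sign_off(): hands the job in, once; it reports no verdict.
Trained networks look in the newest picture that a camera, given by its name, has taken for a name from the list of things; names that differ only in an ending like _2 or _b are one class to them, and where a whole thing is asked for, a point or a joint stands for the part that bears it (a point fixed in the world has none). Each returns a list of dicts, best first, with "score" (0 to 1); they miss things now and then, are a little off and sometimes report something else, mostly with a low value. They report only what shows in the picture. A call takes as long as a camera call.
- manip.find_in(thing, camera): "centre" ([row, column] in pixels, amid what is visible of it).
- manip.outline_of(thing, camera): "pixels" (400x640 bool, what is visible of it) and "centre" ([row, column] in pixels, amid what is visible of it).
The state is a dict: "clock": time; "joints": joint angles; "qd": joint speeds; "effort": joint torques, N m; "eef_pos": TCP position; "eef_rot": TCP orientation; "wrist_force": force on the tool from outside, world axes, zero at the start; "moment": the same for the moment, N m; "finger_gap": finger opening in mm.
Only numpy, scipy, OpenCV 4.12 (cv2) and the standard library are available. Lean on these libraries where they do the work, as an engineer would, in place of code of your own. Each camera call takes 0.05 s, during which the arm holds its last target. There are 200 camera calls.

### The job

The white waste-vial station has four identical blue flaps: full bins hold three of them firm, and only the one over the empty well rocks when pressed. With closed fingertips press gently on the black pads of the flaps, one after another, until you find the one that rocks, then push its pad end down into the well until that flap stands wide open (tipped by about 45 degrees or more), and leave it open with the hand clear. Nothing is to be grasped or lifted: do not force the firm flaps, and leave the vial, jar, bottles, beaker and tin where they stand.

Things in the scene. Friction and masses are not known exactly. Their poses are not given: they have to be found in the camera images.
- station: white waste-vial station, fixed, 190 deep (x) by 404 wide (y) by 92 high, mm; origin under its centre, x to its far side, y to its left. Four blue flaps lie in a row along y, 96 apart, flush in its top, each over a well 82 deep with a mouth 108 (x) by 82 (y). Three wells hold a full bin up to the flap, one an empty tray 10 tall: which one is drawn anew each time. Behind the flaps is a ledge
- pad_a (a point): on the blue plate of flap A (1 from the left), 105 (x) by 79 (y) by 6 mm, with a black pad 32 across, raised 1.5, near its near end. This point: centre of the pad's top; x along the plate to the far end, z out of its face. It ends 28 before and 77 behind this point, its pivot (along y) is 42 behind. Pressed on the pad with 5 N a firm flap yields under 2 mm (a hard stop: touch down slowly, 15 mm/s); the loose one turns at about 2 N
- flap_a (a joint): turn of flap A about its pivot, rad: 0 shut, level; grows as its pad end goes down into the well (the far end rises), to 1.05 at its stop; -0.06 with the far end pressed down. Stiff pivot without spring: the flap stays where it is left. All start at 0
- pad_b (a point): on the blue plate of flap B (2 from the left), 105 (x) by 79 (y) by 6 mm, with a black pad 32 across, raised 1.5, near its near end. This point: centre of the pad's top; x along the plate to the far end, z out of its face. It ends 28 before and 77 behind this point, its pivot (along y) is 42 behind. Pressed on the pad with 5 N a firm flap yields under 2 mm (a hard stop: touch down slowly, 15 mm/s); the loose one turns at about 2 N
- flap_b (a joint): turn of flap B about its pivot, rad: 0 shut, level; grows as its pad end goes down into the well (the far end rises), to 1.05 at its stop; -0.06 with the far end pressed down. Stiff pivot without spring: the flap stays where it is left. All start at 0
- pad_c (a point): on the blue plate of flap C (3 from the left), 105 (x) by 79 (y) by 6 mm, with a black pad 32 across, raised 1.5, near its near end. This point: centre of the pad's top; x along the plate to the far end, z out of its face. It ends 28 before and 77 behind this point, its pivot (along y) is 42 behind. Pressed on the pad with 5 N a firm flap yields under 2 mm (a hard stop: touch down slowly, 15 mm/s); the loose one turns at about 2 N
- flap_c (a joint): turn of flap C about its pivot, rad: 0 shut, level; grows as its pad end goes down into the well (the far end rises), to 1.05 at its stop; -0.06 with the far end pressed down. Stiff pivot without spring: the flap stays where it is left. All start at 0
- pad_d (a point): on the blue plate of flap D (4 from the left), 105 (x) by 79 (y) by 6 mm, with a black pad 32 across, raised 1.5, near its near end. This point: centre of the pad's top; x along the plate to the far end, z out of its face. It ends 28 before and 77 behind this point, its pivot (along y) is 42 behind. Pressed on the pad with 5 N a firm flap yields under 2 mm (a hard stop: touch down slowly, 15 mm/s); the loose one turns at about 2 N
- flap_d (a joint): turn of flap D about its pivot, rad: 0 shut, level; grows as its pad end goes down into the well (the far end rises), to 1.05 at its stop; -0.06 with the far end pressed down. Stiff pivot without spring: the flap stays where it is left. All start at 0
- headspace_vial: clear glass headspace vial with a white cap, 23 across, 77 tall, standing on the ledge at the back of the station; origin under its centre, mm; loose, to be left alone
- septa_jar: white jar with a green lid, 39 across, 47 tall, standing on the ledge at the back of the station; origin under its centre, mm; loose, to be left alone
- beaker: clear beaker, 57 across, 72 tall, on the worktop to the right of the station; origin under its centre, mm; loose, to be left alone
- clear_bottle: clear reagent bottle with a blue cap, 68 across, 146 tall, on the worktop to the right of the station; origin under its centre, mm; loose, to be left alone
- amber_bottle: amber reagent bottle with a white cap, 48 across, 102 tall, on the worktop behind the station; origin under its centre, mm; loose, to be left alone
- ferrule_tin: round white tin, 55 across, 18 tall, on the worktop to the left, behind the station; origin under its centre, mm; loose, to be left alone

How it is judged (in metres and radians):
On the way:
1. the loose flap is rocked by the pressing fingers (turned by more than 0.04 rad) (((value of joint flap_a above 0.04 rad and contact force between the fingers and flap_a above 0.3 N) or (value of joint flap_b above 0.04 rad and contact force between the fingers and flap_b above 0.3 N) or (value of joint flap_c above 0.04 rad and contact force between the fingers and flap_c above 0.3 N) or (value of joint flap_d above 0.04 rad and contact force between the fingers and flap_d above 0.3 N))).
At the end, for the whole second after the job is handed in: the flap that rocks is open by more than 0.7 rad (40 degrees) and at rest, the three others are shut (under 0.05 rad) (((value of joint flap_a above 0.7 rad and velocity of joint flap_a between -0.05 and 0.05 rad/s and value of joint each of flap_b, flap_c, flap_d below 0.05 rad) or (value of joint flap_b above 0.7 rad and velocity of joint flap_b between -0.05 and 0.05 rad/s and value of joint each of flap_a, flap_c, flap_d below 0.05 rad) or (value of joint flap_c above 0.7 rad and velocity of joint flap_c between -0.05 and 0.05 rad/s and value of joint each of flap_a, flap_b, flap_d below 0.05 rad) or (value of joint flap_d above 0.7 rad and velocity of joint flap_d between -0.05 and 0.05 rad/s and value of joint each of flap_a, flap_b, flap_c below 0.05 rad))); the robot touches nothing.
It fails at once if a flap is forced: the fingers press on it with more than 80 N (contact force between the fingers and flap_a above 80 N or contact force between the fingers and flap_b above 80 N or contact force between the fingers and flap_c above 80 N or contact force between the fingers and flap_d above 80 N).
It fails at once if a bystander (vial, jar, beaker, bottle or tin) is lifted, carried or shifted by more than 20 mm (distance of any of headspace_vial, septa_jar, beaker, clear_bottle, amber_bottle, ferrule_tin from where it was at the start of the episode above 0.02 m).
It also fails if it takes over 48 s, if anything falls off the work surface, if the arm or the gripper's body presses on something with over 40 N, if the wrist force passes 120 N, or if a joint passes its speed limit or range.

## Working session

There is one attempt and no reset: what is moved stays moved. The work goes in short steps, Python scripts to look and compute and a tool call to move; the robot and the scene stay as the last step left them, time stands still between calls to the robot, and variables do not carry over. Pictures are saved under pics/ and viewed, about 8 in all and at most 12, crops included, and the job is handed in when it is done.

Besides the shell and the picture viewer there is one more tool, called after "Call:" as name(argument=value, ...) on one line, values as JSON. step_arm: Moves the arm, as the interface text tells. Its arguments: {"type":"object","properties":{"commands":{"type":"array"},"squeeze":{"type":"number"}},"required":["commands"]}

```bash
mkdir -p pics; ls
cat > h.py <<'E'
import numpy as np, cv2
from scipy.spatial.transform import Rotation as R
from cell import manip
def cam(name):
    s=manip.read_state(); im=manip.camera(name); return s,im
def save(im,p): cv2.imwrite(p,cv2.cvtColor(im,cv2.COLOR_RGB2BGR))
def pose(name,s):
    m=manip.camera_model(name); K=np.array(m["intrinsics"])
    if "tool_from_camera" in m:
        T=np.array(m["tool_from_camera"]); Rt=R.from_euler('xyz',s["eef_rot"]).as_matrix()
        return K,Rt@T[:3,:3],Rt@T[:3,3]+np.array(s["eef_pos"])
    o=np.array(m["orientation"]); o=R.from_euler('xyz',o).as_matrix() if o.size==3 else o
    return K,o,np.array(m["origin"])
def onplane(name,s,rc,z):
    K,Rm,o=pose(name,s); d=np.linalg.solve(K,[rc[1],rc[0],1]); d=Rm@(d*[1,-1,-1])
    return o+d*(z-o[2])/d[2]
E
python3 - <<'E'
from h import *
print(manip.camera_model("scene")); print(manip.camera_model("side").keys(), manip.grip_depth)
s,im=cam("scene"); save(im,"pics/scene.png")
print(s)
for t in ["pad_a","station","flap_a"]:
    for f in manip.find_in(t,"scene"): print(t,f,onplane("scene",s,f["centre"],93.5).round())
s2,im2=cam("side"); save(im2,"pics/side.png")
for f in manip.find_in("pad_a","side"): print(f,onplane("side",s2,f["centre"],93.5).round())
save(np.hstack([im,im2])[::1,::1] if 0 else cv2.resize(np.vstack([im,im2]),None,fx=.75,fy=.75),"pics/both.png")
E
```

```text
pics
{'intrinsics': array([[507.29601873,   0.        , 315.48207743],
       [  0.        , 507.29601873, 201.79379355],
       [  0.        ,   0.        ,   1.        ]]), 'origin': array([  -16.6647536 , -1015.90492807,  1198.07600645]), 'orientation': array([ 0.80505355,  0.01789779, -0.57989762])}
dict_keys(['intrinsics', 'origin', 'orientation']) 18.8
{'clock': 0.0, 'joints': array([-1.29060533e+00,  3.00511301e-01,  1.52159478e+00, -2.10933223e-05,
        1.32072590e+00, -6.65904263e-02]), 'qd': array([ 0.00068162,  0.00058035, -0.0012197 ,  0.00074053, -0.00058972,
        0.00013515]), 'effort': array([-1.10836361e-03, -5.31810236e+01, -3.52740812e+01,  7.08270329e-02,
        2.43495737e-02, -9.55457358e-05]), 'eef_pos': array([ 186.84069231, -516.96273193,  178.75851688]), 'eef_rot': array([3.09148613, 1.56955684, 1.86747646]), 'wrist_force': array([-0.29617622,  0.15279257,  0.21728462]), 'moment': array([-0.03240257,  0.00175835,  0.01701074]), 'finger_gap': 93.89843204249476}
pad_a {'centre': [188.9, 273.9], 'score': 0.87} [518.  82.  94.]
pad_a {'centre': [205.8, 288
[... 180 characters left out ...]
 {'centre': [223.1, 307.4], 'score': 0.62} [ 526. -108.   94.]
station {'centre': [205.8, 289.6], 'score': 0.34} [520. -13.  94.]
flap_a {'centre': [223.3, 304.6], 'score': 0.87} [ 518. -104.   94.]
flap_a {'centre': [206.0, 285.5], 'score': 0.85} [509.  -7.  94.]
flap_a {'centre': [246.1, 320.6], 'score': 0.77} [ 508. -206.   94.]
flap_a {'centre': [184.9, 274.8], 'score': 0.76} [530.  97.  94.]
{'centre': [173.2, 362.6], 'score': 0.83} [ 521. -192.   94.]
{'centre': [232.3, 346.7], 'score': 0.69} [522.  94.  94.]
{'centre': [210.4, 353.7], 'score': 0.67} [519.  -1.  94.]
{'centre': [194.0, 355.0], 'score': 0.63} [527. -78.  94.]
{'centre': [158.1, 333.5], 'score': 0.48} [ 622. -260.   94.]
```

View pics/both.png

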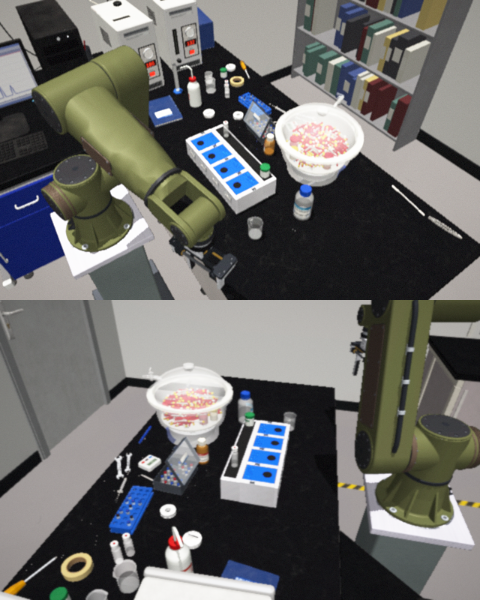

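The images show the station ahead of the arm, with four blue flaps and black pads. In the scene picture the pads lie at about rows 189–241, cols 274–323. The bottle and beaker stand to its right, and the vial and jar are on the rear ledge. Next: tool axes and obstacle positions.

Run:
```python
from h import *
s=manip.read_state(); print(R.from_euler('xyz',s["eef_rot"]).as_matrix().round(3))
for t,z in [("clear_bottle",73),("beaker",36),("headspace_vial",130),("septa_jar",115),("amber_bottle",50)]:
    for c in ("scene","side"):
        if c=="side" or t=="clear_bottle": cam(c) if t=="clear_bottle" else 0
        for f in manip.find_in(t,c)[:1]: print(t,c,f["score"],onplane(c,s,f["centre"],z).round())
A=np.array([[520,88],[517.5,-6],[524,-95],[523,-194]]); i=np.arange(4)
print(np.polyfit(i,A[:,0],1),np.polyfit(i,A[:,1],1))
m=manip.camera_model("wrist"); print(m["tool_from_camera"])
```

```text
[[-0.    0.94  0.34]
 [ 0.    0.34 -0.94]
 [-1.    0.   -0.  ]]
clear_bottle scene 0.83 [ 675. -402.   73.]
clear_bottle side 0.64 [ 682. -411.   73.]
beaker scene 0.71 [ 457. -372.   36.]
beaker side 0.54 [ 450. -389.   36.]
headspace_vial scene 0.59 [613.  72. 130.]
headspace_vial side 0.48 [619.  56. 130.]
septa_jar scene 0.5 [ 609. -225.  115.]
septa_jar side 0.7 [ 616. -229.  115.]
amber_bottle scene 0.7 [ 656. -171.   50.]
amber_bottle side 0.63 [758. -45.  50.]
[  1.55 518.8 ] [-93.5  88.5]
[[ 3.80678800e-04  2.50681712e-01 -9.68069488e-01 -2.04877915e+02]
 [ 9.34383428e-05  9.68069545e-01  2.50681763e-01  7.24645145e+01]
 [ 9.99999923e-01 -1.85884042e-04  3.45100269e-04  2.08449257e-01]
 [ 0.00000000e+00  0.00000000e+00  0.00000000e+00  1.00000000e+00]]
```

Call:
step_arm(commands=[-0.02, 0.041, -0.031, 0, 0, 0, 0, -0.02, 0.043, -0.033, 0, 0, 0, 0, -0.02, 0.043, -0.033, 0, 0, 0, 0, -0.02, 0.043, -0.033, 0, 0, 0, 0, -0.02, 0.043, -0.033, 0, 0, 0, 0], squeeze=10)

```text
clock: 1.52
eef_pos: [332.4, -290.0, 280.2]
eef_rot: [0.479, 1.57, -0.745]
wrist_force: [0.8, -0.6, 0.2]
finger_gap: 47.5
```

Call:
step_arm(commands=[-0.01, 0.043, -0.033, 0, 0, 0, 0, -0.01, 0.043, -0.033, 0, 0, 0, 0, 0, 0.043, -0.033, 0, 0, 0, 0, 0, 0.043, -0.033, 10, 0, 0, 0, 0, 0.045, -0.033, 10, 0, 0, 0])

```text
clock: 2.15
eef_pos: [485.6, -70.1, 299.9]
eef_rot: [1.285, 1.57, -0.28]
wrist_force: [-0.4, -1.4, -0.1]
finger_gap: 0.7
```

Run:
```python
from h import *
s,im=cam("wrist"); save(im,"pics/w1.png"); print(s["clock"],s["eef_pos"],s["finger_gap"],s["wrist_force"])
print(R.from_euler('xyz',s["eef_rot"]).as_matrix().round(3))
for f in manip.outline_of("pad_a","wrist"):
    r,c=np.nonzero(f["pixels"]); print(f["score"],np.round(f["centre"]),onplane("wrist",s,f["centre"],93.5).round(1),len(r))
for f in manip.find_in("pad_a","wrist"): print(f,onplane("wrist",s,f["centre"],93.5).round(1))
```

```text
2.15 [485.59664334 -70.13508151 299.89138088] 0.7052824408424212 [-0.43539471 -1.36161874 -0.11919761]
[[ 0.001  1.     0.005]
 [-0.     0.005 -1.   ]
 [-1.     0.001  0.   ]]
0.96 [142. 274.] [524.7 -10.   93.5] 5033
0.78 [141. 348.] [ 526.3 -104.5   93.5] 5069
0.76 [141. 194.] [525.6  92.5  93.5] 5224
0.76 [140. 421.] [ 528.2 -198.    93.5] 4993
{'centre': [144.6, 272.6], 'score': 0.71} [521.7  -7.7  93.5]
{'centre': [142.4, 419.8], 'score': 0.7} [ 525.5 -197.2   93.5]
{'centre': [141.0, 198.4], 'score': 0.61} [525.8  87.5  93.5]
{'centre': [144.9, 344.5], 'score': 0.57} [ 521.8 -100.4   93.5]
```

View pics/w1.png

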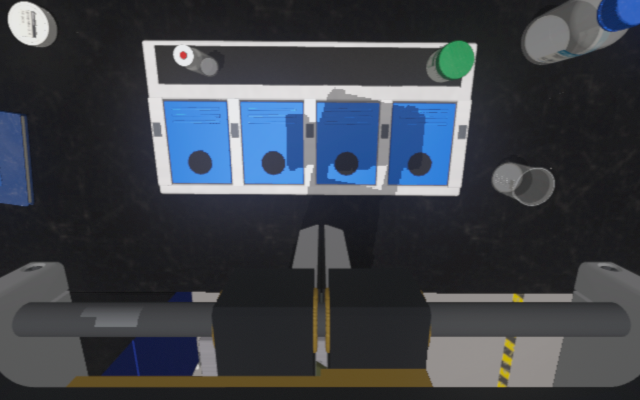

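The wrist view shows all four pads clearly, at about (162,200), (163,273), (163,346) and (164,420). The detector centres sit mid-flap, so I'll take the dark blobs instead.

Run:
```python
from h import *
s=manip.read_state(); im=cv2.imread("pics/w1.png")
for r,c in [(162,200),(163,273),(163,347),(164,420)]:
    w=im[r-17:r+18,c-17:c+18].astype(int); m=(w[...,0]<60)
    n,l,st,ce=cv2.connectedComponentsWithStats(m.astype(np.uint8)); k=l[17,17]
    rc=(r-17+ce[k][1],c-17+ce[k][0]); print(np.round(rc,1),st[k],onplane("wrist",s,rc,93.5).round(1))
```

```text
[162. 200.] [   0    0   35   35 1225] [497.2  87.6  93.5]
[163. 273.] [   0    0   35   35 1225] [497.2  -7.5  93.5]
[162.1 346.1] [  6   7  21  18 311] [ 499.6 -102.9   93.5]
[161.7 415.2] [  6   7  13  16 148] [ 501.4 -192.8   93.5]
```

Call:
step_arm(commands=[0.045, 0.013, 0.033, 0, 0, 0, 0, 0.05, 0, 0, 0, 0, 0, 0, 0.05, 0, 0, 0, 0, 0, 0, 0.045, 0, 0, 0, 0, 0, 0, 0, 0, 0, 0, 0, 0, 0])

```text
clock: 2.92
eef_pos: [496.3, -105.1, 107.4]
eef_rot: [-1.837, 1.566, 2.886]
wrist_force: [0.2, 0.6, 1.2]
finger_gap: 0.7
```

Run:
```python
from h import *
s,im=cam("wrist"); save(im,"pics/w2.png"); print(s["eef_pos"],s["wrist_force"],s["finger_gap"])
K,Rm,o=pose("wrist",s)
p=Rm.T@(np.array([498.7,-103,93.5])-o); q=K@(p*[1,-1,-1]); print("pad px",q[:2]/q[2])
```

```text
[ 496.26439272 -105.10941207  107.42784575] [0.23280735 0.59197054 1.21971269] 0.7205673399671789
pad px [317.88009838 215.17654488]
```

View pics/w2.png

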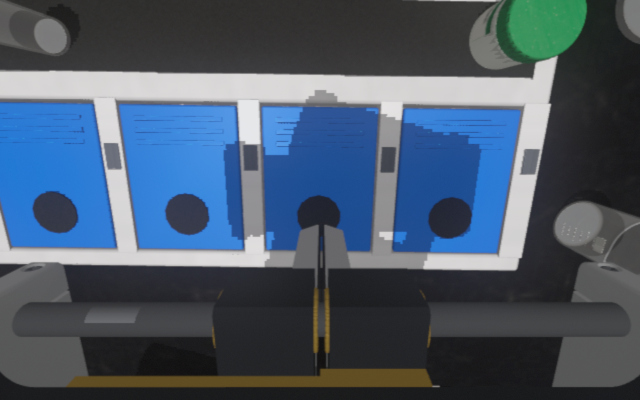

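The pad of C is at (215,319), right where I predicted, and the fingertips are above it. Touching down slowly.

Call:
step_arm(commands=[0.002, 0, 0, 0, 0, 0, 0, 0.002, 0, 0, 0, 0, 0, 0, 0.002, 0, 0, 0, 0, 0, 0, 0.002, 0, 0, 0, 0, 0, 0, 0.0015, 0, 0, 0, 0, 0, 0])

```text
clock: 3.6
eef_pos: [498.3, -104.6, 99.8]
eef_rot: [2.742, 1.571, 1.181]
wrist_force: [-0.0, 0.0, -0.7]
finger_gap: 0.4
```

Call:
step_arm(commands=[0.0015, 0, 0, 0, 0, 0, 0, 0.0015, 0, 0, 0, 0, 0, 0])

```text
clock: 3.85
eef_pos: [498.3, -104.6, 96.8]
eef_rot: [-2.557, 1.571, 2.166]
wrist_force: [-0.1, -0.5, 0.2]
finger_gap: 0.5
```

Call:
step_arm(commands=[0.0015, 0, 0, 0, 0, 0, 0, 0.0015, 0, 0, 0, 0, 0, 0])

```text
clock: 4.1
eef_pos: [498.3, -104.6, 93.7]
eef_rot: [-2.02, 1.571, 2.703]
wrist_force: [-0.1, -1.4, 0.1]
finger_gap: 0.8
```

Call:
step_arm(commands=[0.001, 0, 0, 0, 0, 0, 0, 0, 0, 0, 0, 0, 0, 0])

```text
clock: 4.35
eef_pos: [498.2, -104.6, 92.8]
eef_rot: [-2.086, 1.571, 2.637]
wrist_force: [0.5, 0.9, 0.3]
finger_gap: 0.3
```

Call:
step_arm(commands=[0.001, 0, 0, 0, 0, 0, 0, 0, 0, 0, 0, 0, 0, 0])

```text
clock: 4.6
eef_pos: [498.2, -104.6, 91.8]
eef_rot: [-1.669, 1.571, 3.054]
wrist_force: [-0.9, -0.3, -0.8]
finger_gap: 0.5
```

Call:
step_arm(commands=[0.001, 0, 0, 0, 0, 0, 0, 0, 0, 0, 0, 0, 0, 0])

```text
clock: 4.85
eef_pos: [498.2, -104.6, 90.8]
eef_rot: [-2.045, 1.571, 2.678]
wrist_force: [-0.0, -1.1, -0.3]
finger_gap: 0.4
```

Call:
step_arm(commands=[0.001, 0, 0, 0, 0, 0, 0, 0.001, 0, 0, 0, 0, 0, 0])

```text
clock: 5.1
eef_pos: [498.3, -104.6, 88.8]
eef_rot: [0.754, 1.571, -0.806]
wrist_force: [0.4, 0.0, 0.1]
finger_gap: 0.2
```

Call:
step_arm(commands=[0.001, 0, 0, 0, 0, 0, 0, 0, 0, 0, 0, 0, 0, 0])

```text
clock: 5.35
eef_pos: [498.2, -104.6, 87.8]
eef_rot: [-2.099, 1.571, 2.624]
wrist_force: [-0.1, 0.6, -0.0]
finger_gap: 0.7
```

Run:
```python
from h import *
s,im=cam("wrist"); save(cv2.resize(im[60:280,100:560],None,fx=1.6,fy=1.6),"pics/w3.png"); print(s["eef_pos"],s["wrist_force"],s["moment"],s["effort"])
```

```text
[ 498.24718279 -104.60426785   87.786477  ] [-0.05365299  0.64426828 -0.02180111] [ 0.00308415  0.08170898 -0.01369138] [-9.72217208e-05 -4.99465656e+01 -3.16338730e+01  3.24916618e-02
 -9.06691141e-02  2.04208942e-05]
```

View pics/w3.png

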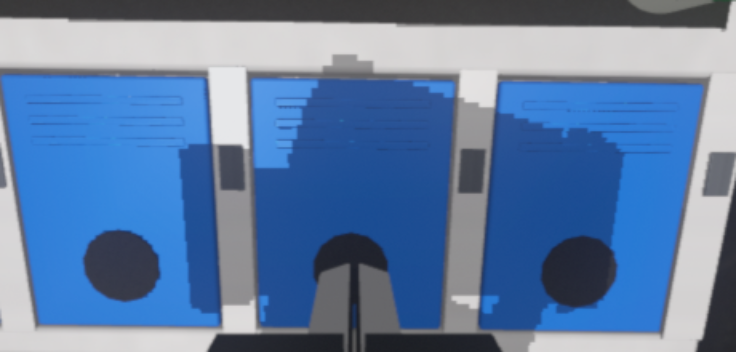

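The view shows the fingertips at the pad of C, with the flap apparently still level. There's no force yet, so I'll carry on in small steps.

Call:
step_arm(commands=[0.001, 0, 0, 0, 0, 0, 0, 0.001, 0, 0, 0, 0, 0, 0])

```text
clock: 5.65
eef_pos: [498.3, -104.6, 85.8]
eef_rot: [1.177, 1.571, -0.383]
wrist_force: [-0.9, -1.0, 0.3]
finger_gap: 0.9
```

Call:
step_arm(commands=[0.001, 0, 0, 0, 0, 0, 0, 0.001, 0, 0, 0, 0, 0, 0])

```text
clock: 5.9
eef_pos: [498.3, -104.6, 83.8]
eef_rot: [-2.267, 1.571, 2.456]
wrist_force: [-0.2, -0.2, 0.1]
finger_gap: 0.2
```

Run:
```python
from h import *
s,im=cam("wrist"); s2,im2=cam("side")
K,Rm,o=pose("side",s2)
def px(c,P):
    K,Rm,o=pose(c,s); p=Rm.T@(np.array(P)-o); q=K@(p*[1,-1,-1]); return (q[:2]/q[2]).round(1)
print(px("side",s["eef_pos"]),px("wrist",s["eef_pos"]))
a=cv2.resize(im[100:270,180:460],(800,486)); r=im2[120:260,270:430]; b=cv2.resize(r,(0,0),fx=.01,fy=.01) if 0 else cv2.resize(r,(640,560),interpolation=cv2.INTER_CUBIC)
save(a,"pics/w4.png"); save(b,"pics/s4.png")
```

```text
[366.1 192.9] [320.7 224.9]
```

View pics/w4.png

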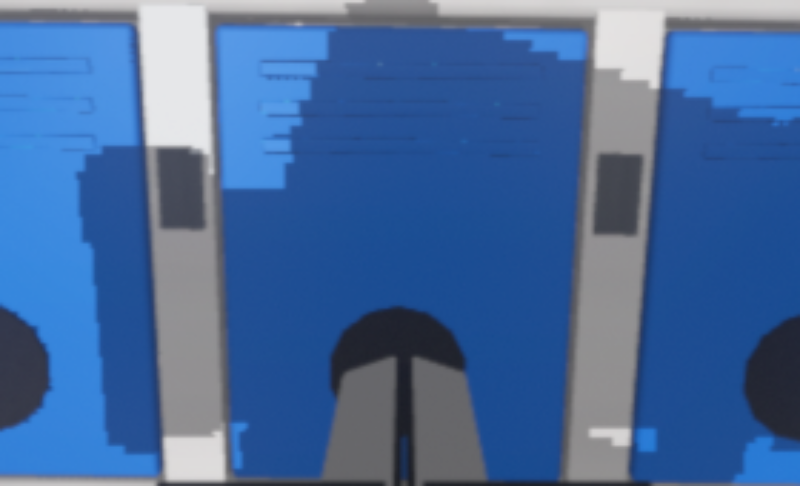

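View pics/s4.png

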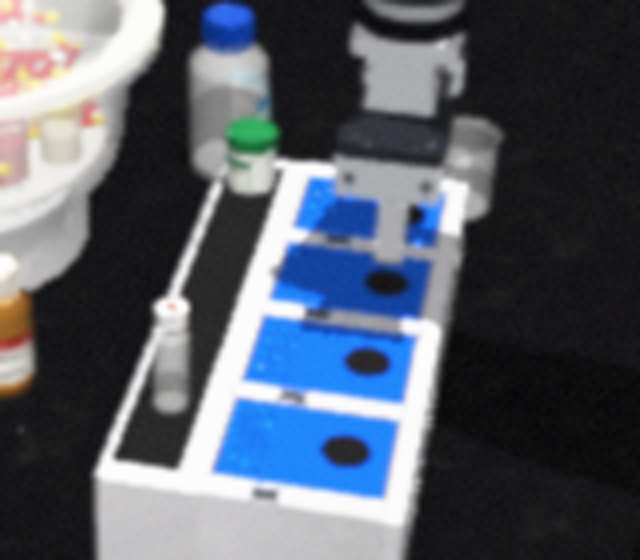

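The side view shows the fingertips still a little above the pad of C, which sits at crop (386,283) against a tip at (392,262). Triangulating pad height from both cameras.

Run:
```python
from h import *
s=manip.read_state()
def ray(c,rc):
    K,Rm,o=pose(c,s); d=Rm@(np.linalg.solve(K,[rc[1],rc[0],1])*[1,-1,-1]); return o,d/np.linalg.norm(d)
def tri(rs):
    A=sum(np.eye(3)-np.outer(d,d) for o,d in rs); b=sum((np.eye(3)-np.outer(d,d))@o for o,d in rs); return np.linalg.solve(A,b)
def px(c,P):
    K,Rm,o=pose(c,s); p=Rm.T@(np.array(P)-o); q=K@(p*[1,-1,-1]); return (q[:2]/q[2]).round(1)
for n,P in dict(A=(496.5,87.6),B=(497.5,-7.5),C=(498.7,-103)).items():
    print(n,[px("side",(*P,z)) for z in (60,75,93.5)],[px("scene",(*P,z)) for z in (75,93.5)])
print("tip",[px("side",s["eef_pos"]+np.array([0,0,z])) for z in (0,10,20)])
K,Rm,o=pose("side",s);print(o)
# tip from wrist+side
print(tri([ray("wrist",(224.5,321)),ray("side",(185.5,367))]))
# pad C from wrist pic now (pad circle top row 307/2.857+100, bottom hidden), w2 pose: (215,319)
```

```text
A [array([356.3, 242.4]), array([356.7, 237.9]), array([357.1, 232.2])] [array([267.7, 194.7]), array([267.2, 190.5])]
B [array([361., 220.]), array([361.4, 215.6]), array([361.9, 210. ])] [array([282.9, 211.7]), array([282.5, 207.5])]
C [array([365.2, 200.1]), array([365.6, 195.8]), array([366.1, 190.4])] [array([299.3, 230. ]), array([299. , 225.8])]
tip [array([366.1, 193. ]), array([366.3, 190. ]), array([366.6, 187.1])]
[415.82526708 967.26334006 810.02543505]
[ 501.80770422 -105.9937648   106.07831027]
```

Both cameras agree the pad tops are at about z = 93.5. The visible fingertips end around z = 105 while the reported TCP is at 84, so the closed tips sit roughly 20 mm short of it. I expect contact near a TCP z of 72, and will keep approaching on force.

Call:
step_arm(commands=[0.0015, 0, 0, 0, 0, 0, 0, 0.0015, 0, 0, 0, 0, 0, 0, 0.0015, 0, 0, 0, 0, 0, 0])

```text
clock: 6.38
eef_pos: [498.2, -104.6, 79.2]
eef_rot: [-1.997, 1.571, 2.726]
wrist_force: [-0.4, 1.4, -0.1]
finger_gap: 0.5
```

Call:
step_arm(commands=[0.001, 0, 0, 0, 0, 0, 0, 0.001, 0, 0, 0, 0, 0, 0])

```text
clock: 6.62
eef_pos: [498.3, -104.6, 77.3]
eef_rot: [2.457, 1.571, 0.897]
wrist_force: [-0.0, -0.4, 0.2]
finger_gap: 0.2
```

Call:
step_arm(commands=[0.001, 0, 0, 0, 0, 0, 0, 0.001, 0, 0, 0, 0, 0, 0])

```text
clock: 6.88
eef_pos: [498.3, -104.7, 75.3]
eef_rot: [0.769, 1.571, -0.792]
wrist_force: [0.3, 0.5, -0.8]
finger_gap: 0.4
```

Call:
step_arm(commands=[0.001, 0, 0, 0, 0, 0, 0, 0.001, 0, 0, 0, 0, 0, 0])

```text
clock: 7.12
eef_pos: [498.3, -104.7, 73.3]
eef_rot: [0.89, 1.571, -0.671]
wrist_force: [0.2, 1.5, 0.3]
finger_gap: 0.3
```

Call:
step_arm(commands=[0.001, 0, 0, 0, 0, 0, 0, 0.001, 0, 0, 0, 0, 0, 0])

```text
clock: 7.38
eef_pos: [498.3, -104.7, 71.3]
eef_rot: [1.555, 1.571, -0.006]
wrist_force: [0.4, 0.8, -0.5]
finger_gap: 0.8
```

Run:
```python
from h import *
s,im=cam("side"); s2,w=cam("wrist"); print(s["eef_pos"],s["wrist_force"],s2["wrist_force"])
a=cv2.resize(im[150:230,310:420],(660,480),interpolation=cv2.INTER_CUBIC); save(a,"pics/s5.png")
```

```text
[ 498.28496848 -104.66073565   71.31562513] [ 0.42391295  0.78582701 -0.46414321] [-0.64982906 -0.65130718 -0.98485856]
```

View pics/s5.png

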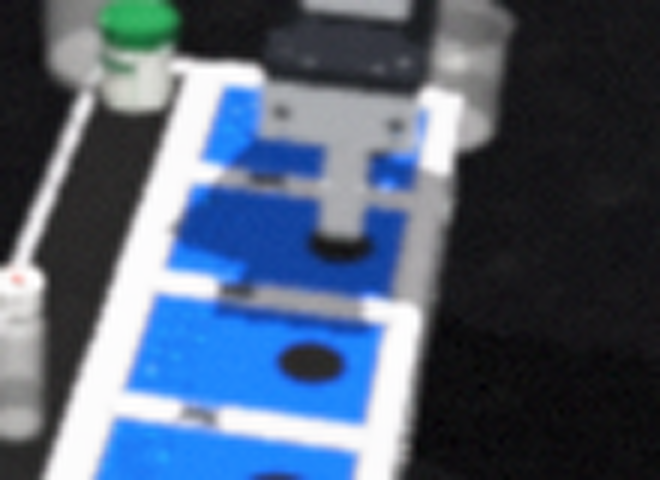

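Fingertip now overlaps the pad (tip edge row 238, pad centre about 243), nearly in contact.

Call:
step_arm(commands=[0.001, 0, 0, 0, 0, 0, 0, 0, 0, 0, 0, 0, 0, 0])

```text
clock: 7.72
eef_pos: [498.2, -104.6, 70.3]
eef_rot: [-2.178, 1.571, 2.545]
wrist_force: [0.1, 0.2, -0.9]
finger_gap: 0.4
```

Call:
step_arm(commands=[0.001, 0, 0, 0, 0, 0, 0, 0, 0, 0, 0, 0, 0, 0])

```text
clock: 7.98
eef_pos: [498.2, -104.6, 69.3]
eef_rot: [-2.136, 1.571, 2.587]
wrist_force: [1.2, 0.1, 0.3]
finger_gap: 0.7
```

Call:
step_arm(commands=[0.001, 0, 0, 0, 0, 0, 0, 0, 0, 0, 0, 0, 0, 0])

```text
clock: 8.22
eef_pos: [498.2, -104.6, 68.3]
eef_rot: [-1.973, 1.571, 2.75]
wrist_force: [-0.5, -0.6, -0.2]
finger_gap: 0.4
```

Call:
step_arm(commands=[0.001, 0, 0, 0, 0, 0, 0, 0, 0, 0, 0, 0, 0, 0])

```text
clock: 8.48
eef_pos: [498.3, -104.6, 67.4]
eef_rot: [1.202, 1.571, -0.359]
wrist_force: [-0.0, 1.2, 1.4]
finger_gap: 0.7
```

Call:
step_arm(commands=[0.001, 0, 0, 0, 0, 0, 0, 0, 0, 0, 0, 0, 0, 0])

```text
clock: 8.72
eef_pos: [498.4, -104.7, 67.3]
eef_rot: [1.227, 1.57, -0.334]
wrist_force: [-4.7, 1.5, 11.9]
finger_gap: 0.3
```

Call:
step_arm(commands=[0.001, 0, 0, 0, 0, 0, 0, 0, 0, 0, 0, 0, 0, 0])

```text
clock: 8.98
eef_pos: [498.5, -104.7, 67.1]
eef_rot: [1.206, 1.57, -0.355]
wrist_force: [-10.6, 2.5, 22.6]
finger_gap: 0.4
```

Call:
step_arm(commands=[0.001, 0, 0, 0, 0, 0, 0, 0, 0, 0, 0, 0, 0, 0])

```text
clock: 9.22
eef_pos: [498.6, -104.7, 67.0]
eef_rot: [1.212, 1.569, -0.349]
wrist_force: [-15.7, 4.0, 34.5]
finger_gap: 0.2
```

C is firm: contact at TCP z = 67.4, stiff at about 11 N/mm. Moving on to B.

Call:
step_arm(commands=[-0.013, 0, 0, 0, 0, 0, 0, 0, 0, -0.04, 0, 0, 0, 0, 0, 0, -0.04, 0, 0, 0, 0, 0.002, 0, -0.016, 0, 0, 0, 0, 0.004, 0, 0, 0, 0, 0, 0])

```text
clock: 9.85
eef_pos: [497.4, -8.3, 71.3]
eef_rot: [1.278, 1.57, -0.281]
wrist_force: [0.8, 0.6, -0.7]
finger_gap: 0.3
```

Call:
step_arm(commands=[0.002, 0, 0, 0, 0, 0, 0, 0.001, 0, 0, 0, 0, 0, 0])

```text
clock: 10.1
eef_pos: [497.2, -9.5, 68.1]
eef_rot: [-1.547, 1.57, -3.108]
wrist_force: [0.2, -0.4, -0.3]
finger_gap: 0.5
```

Call:
step_arm(commands=[0.001, 0, 0, 0, 0, 0, 0, 0, 0, 0, 0, 0, 0, 0])

```text
clock: 10.35
eef_pos: [497.3, -8.9, 67.4]
eef_rot: [0.864, 1.571, -0.697]
wrist_force: [-0.2, 0.2, 0.0]
finger_gap: 0.1
```

Call:
step_arm(commands=[0.001, 0, 0, 0, 0, 0, 0, 0, 0, 0, 0, 0, 0, 0])

```text
clock: 10.6
eef_pos: [497.3, -8.7, 66.4]
eef_rot: [1.138, 1.571, -0.422]
wrist_force: [-0.3, -0.1, 1.8]
finger_gap: 0.1
```

Call:
step_arm(commands=[0.001, 0, 0, 0, 0, 0, 0, 0, 0, 0, 0, 0, 0, 0])

```text
clock: 10.85
eef_pos: [497.2, -8.6, 65.3]
eef_rot: [-2.086, 1.571, 2.637]
wrist_force: [-0.7, -0.7, 0.7]
finger_gap: 0.4
```

Call:
step_arm(commands=[0.001, 0, 0, 0, 0, 0, 0, 0, 0, 0, 0, 0, 0, 0])

```text
clock: 11.1
eef_pos: [497.2, -8.6, 64.3]
eef_rot: [-1.935, 1.571, 2.787]
wrist_force: [-0.6, -1.1, 0.4]
finger_gap: 0.5
```

Call:
step_arm(commands=[0.001, 0, 0, 0, 0, 0, 0, 0, 0, 0, 0, 0, 0, 0])

```text
clock: 11.35
eef_pos: [497.2, -8.6, 63.3]
eef_rot: [-2.255, 1.571, 2.468]
wrist_force: [-0.2, -0.0, 1.2]
finger_gap: 0.6
```

Call:
step_arm(commands=[0.001, 0, 0, 0, 0, 0, 0, 0, 0, 0, 0, 0, 0, 0])

```text
clock: 11.6
eef_pos: [497.3, -8.6, 62.3]
eef_rot: [-2.42, 1.571, 2.303]
wrist_force: [-0.9, 0.3, 1.8]
finger_gap: 0.5
```

B gives way: 5 mm below the firm contact height at only 1–2 N. It is the loose flap, so I'll push it in and drift toward the pivot.

Call:
step_arm(commands=[0.002, 0, 0, 0, 0, 0, 0, 0.002, 0, 0, 0, 0, 0, 0, 0.002, 0, 0, 0, 0, 0, 0, 0.002, 0, 0, 0, 0, 0, 0, 0.002, 0, 0, 0, 0, 0, 0])

```text
clock: 12.22
eef_pos: [497.3, -8.6, 52.3]
eef_rot: [1.748, 1.571, 0.187]
wrist_force: [0.1, 0.1, 1.8]
finger_gap: 0.1
```

Call:
step_arm(commands=[0.002, 0, 0, 0, 0, 0, 0, 0.002, 0.0005, 0, 0, 0, 0, 0, 0.002, 0.0005, 0, 0, 0, 0, 0, 0.002, 0.0005, 0, 0, 0, 0, 0, 0.002, 0.0005, 0, 0, 0, 0, 0])

```text
clock: 12.85
eef_pos: [499.3, -8.6, 42.2]
eef_rot: [-1.753, 1.571, 2.97]
wrist_force: [-0.6, -0.2, 1.5]
finger_gap: 0.3
```

Run:
```python
from h import *
s,im=cam("side"); s2,w=cam("wrist"); print(s["eef_pos"],s["wrist_force"],s2["wrist_force"])
a=cv2.resize(im[150:250,310:420],(528,480),interpolation=cv2.INTER_CUBIC); save(a,"pics/s6.png")
```

```text
[499.2526236   -8.60413399  42.21699709] [-0.5571017  -0.16227807  1.48687811] [-0.56017989 -0.36745136  0.79225919]
```

View pics/s6.png

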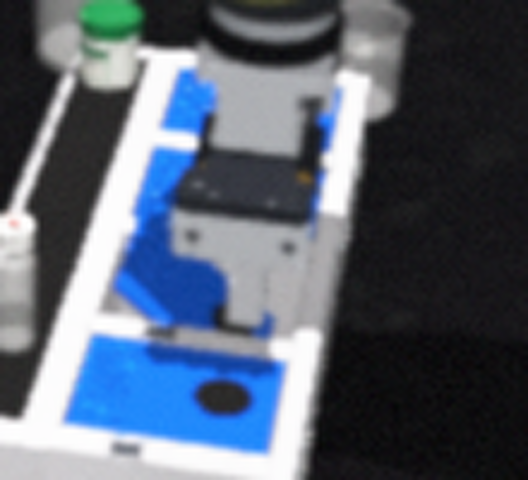

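Flap B is visibly tilted, with the lit far edge up at crop (140,295). There's still room under the finger block. Pushing on.

Call:
step_arm(commands=[0.002, 0.001, 0, 0, 0, 0, 0, 0.002, 0.001, 0, 0, 0, 0, 0, 0.002, 0.001, 0, 0, 0, 0, 0, 0.002, 0.001, 0, 0, 0, 0, 0, 0, 0, 0, 0, 0, 0, 0])

```text
clock: 13.58
eef_pos: [503.2, -8.6, 34.1]
eef_rot: [-1.697, 1.57, 3.026]
wrist_force: [0.0, -0.6, 0.6]
finger_gap: 0.9
```

Call:
step_arm(commands=[0.002, 0.001, 0, 0, 0, 0, 0, 0.002, 0.001, 0, 0, 0, 0, 0, 0.001, 0, 0, 0, 0, 0, 0, 0, 0, 0, 0, 0, 0, 0])

```text
clock: 14.08
eef_pos: [505.2, -8.5, 29.3]
eef_rot: [-1.807, 1.571, 2.916]
wrist_force: [-0.3, 0.3, -0.0]
finger_gap: 0.4
```

Call:
step_arm(commands=[0.002, 0.001, 0, 0, 0, 0, 0, 0.002, 0.001, 0, 0, 0, 0, 0, 0, 0, 0, 0, 0, 0, 0])

```text
clock: 14.45
eef_pos: [507.2, -8.5, 26.9]
eef_rot: [-1.139, 1.57, -2.7]
wrist_force: [-15.2, 0.6, 26.6]
finger_gap: 0.7
```

Call:
step_arm(commands=[-0.002, -0.002, 0, 0, 0, 0, 0, -0.01, -0.004, 0, 0, 0, 0, 0, -0.03, -0.004, 0, 0, 0, 0, 0, -0.05, 0, 0, 0, 0, 0, 0, -0.05, 0, 0, 0, 0, 0, 0])

```text
clock: 15.08
eef_pos: [496.8, -8.6, 169.2]
eef_rot: [-1.877, 1.571, 2.846]
wrist_force: [0.8, -1.1, -0.3]
finger_gap: 0.2
```

Call:
step_arm(commands=[-0.04, -0.04, 0, 0, 0, 0, 0, -0.03, -0.04, 0, 0, 0, 0, 0, 0, 0, 0, 0, 0, 0, 0])

```text
clock: 15.45
eef_pos: [416.6, -9.5, 240.1]
eef_rot: [1.449, 1.565, -0.111]
wrist_force: [-0.3, -1.0, -0.8]
finger_gap: -0.0
```

Run:
```python
from h import *
s,w=cam("wrist"); s2,im=cam("side"); print(s2["clock"],s2["eef_pos"],s2["wrist_force"],abs(s2["qd"]).max())
a=cv2.resize(w[20:220,100:500],(520,260)); b=cv2.resize(im[140:260,290:420],(520,480),interpolation=cv2.INTER_CUBIC)[:340]
a=cv2.resize(w[20:220,100:500],(520,260)); save(np.vstack([a,b]),"pics/f.png")
```

```text
15.5 [417.20414367  -9.51254215 238.54492651] [ 0.33531101 -0.95933094 -1.0766234 ] 0.06491690759460728
```

View pics/f.png

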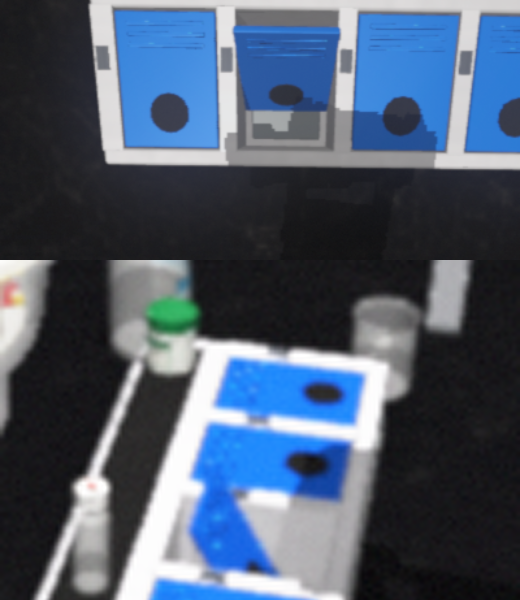

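Flap B stands steeply open and stayed there after the hand left. The other three lie flat, and the vial and jar are upright in place. The last push met 26 N, which fits the flap's stop. I'll let the arm settle, then hand in.

Call:
step_arm(commands=[0, 0, 0, 0, 0, 0, 0, 0, 0, 0, 0, 0, 0, 0, 0, 0, 0, 0, 0, 0, 0])

```text
clock: 15.92
eef_pos: [417.4, -9.4, 236.8]
eef_rot: [-1.707, 1.57, 3.016]
wrist_force: [0.8, 0.5, 0.4]
finger_gap: 0.9
```

```bash
python3 -c "
from cell import manip
print(manip.sign_off())"
```

```text
the job is handed in; nothing more can be done
None
```

Flap B, second from the left, was the loose one. I pushed it wide open and handed the job in at about 16 s, with the hand clear.

- **Pressing:** I tried C first and it was firm. I pressed it harder than intended: the wrist force reached about 38 N, against the 80 N limit. B then gave way at 1–2 N, so I did not press A or D.
- **Opening B:** I pushed the pad end down until the force rose to about 30 N at the wrist, which I took to be the flap's stop (1.05 rad).
- **Last checks:** The final pictures showed B standing steeply open after the hand left, at roughly 60 degrees by eye; I did not measure the angle. The other three flaps looked shut, and the vial and jar stood in place. The wrist force was about 1 N (noise level) with the arm at rest. I did not re-check the bottles, beaker and tin by measurement.
- **Disagreement:** With the fingers closed, contact came about 26 mm lower in the reported tool position than the pad height from the cameras. The closed fingertips seem to end short of the stated tool point, so I went by force and the side camera instead.

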